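# Switch on the roller door with its key

### The arm

A 6-joint arm with a two-finger parallel gripper is mounted at the origin on the work surface. World frame = base frame: x ahead of the robot, y to its left, z up, the work surface at z = 0. Lengths are in m, angles in degrees, forces in N, time in s.
With the tool pointing down it reaches from about 0.35 to 0.975 m from the base axis. Payload 7.1 kg.
Tool frame: the origin (TCP) lies midway between the tips of the shut fingers; the grasp point (between the pads) lies 19 mm behind it; z points along the fingers, y is the line along which they close (so a half turn about z gives the same grasp; the last joint's range is limited). The gripper opens to 88 mm and grips with 3 to 60 N. Pads are 20 mm wide; open, the fingers measure 115 mm over their backs; the gripper's body (75 mm by 178 mm) begins 61 mm behind the grasp point.
Start: joints at [69.213, 24.242, 93.386, -0, 62.372, -1.089], TCP at [0.211, 0.588, 0.223] pointing down, gripper open.
Joint ranges: [-172.04, 172.04], [-51.8, 120.97], [4.93, 147.93], [-75.15, 255.16], [6.16, 154.13], [-145.62, 145.62]. Speed limits (degrees/s): [136.94, 136.94, 172.46, 180, 180, 180].

### API

Orientations are given as [roll, pitch, yaw] about the fixed x, y, z axes, in that order (R = Rz(yaw) Ry(pitch) Rx(roll)).
In Python, from workcell import env, vision gives the robot as it stands.
- The arm moves only by the tool apply_moves, never from a script. Its argument "rows" is one flat list of numbers, 6 for each row, row after row: the shift along the tool's x, y, z in cm, then the turn, a rotation vector about the tool's x, y, z in degrees. In form: [tx, ty, tz, wx, wy, wz, tx, ty, tz, wx, wy, wz, ...]. A call has 1 to 20 rows; each row is the pose to reach, as a shift and turn from the pose commanded when the call began, along the tool's axes at that moment; what a row does not reach only later rows make up. A row lasts 1/8 s, in which the tool goes at most 62.5 mm and 10.7 degrees, less where a joint would pass 70% of its speed; a pose out of reach is approached as far as the arm can. A call with a gripper value outside its range is refused whole. "jaw" is the opening, from -1 (shut) to 1 (fully open), set as the call begins (left out, the last holds). The fingers move at their own pace and stop on an object; "force" is the grip in N (left out, the last holds). Time passes only in rows, so rows that repeat a pose let the fingers close. It gives the time, the measured TCP pose, the force, the opening and the grip force at its end, in the units of the state.
- env.get_state(): the state, without advancing time (a new reading comes with each control period).
- vision.capture(name): name is "scene" or "top" or "wrist"; returns the picture (384x512x3 uint8, red, green, blue); there is no depth.
- vision.camera_info(name): a dict with "camera_matrix" (3x3 intrinsics, pixels), "xyz" and "attitude" of the camera in the world. Camera axes: x right, y up, looking along -z (the intrinsics and any distortion apply to the point x, -y, -z); pixel columns grow to the right and rows downward; lengths in m; the calibration is good to about 2 mm. A picture is of the moment at which its call begins: read the wrist's pose just before it. camera_info takes no time and is no camera call; for the wrist camera it gives the pose at the moment of the call.
- env.finish_job(): hands the job in; it is judged then, once.
The state is a dict: "clock": time; "joint_pos": joint angles; "joint_velocities": joint speeds; "effort": joint torques, N m; "eef_pos": TCP position; "orientation": TCP orientation; "force": force on the tool from outside, world axes, zero at the start; "torque": the same for the moment, N m; "grip_width": opening from 0.0 (shut) to 1.0 (fully open); "grasp_force": force on a finger pad.
Only numpy, scipy, OpenCV 4.12 (cv2) and the standard library are available. Lean on these libraries where they do the work, as an engineer would, in place of code of your own. Each camera call takes 0.05 s, during which the arm holds its last target. There are 200 camera calls.

### The job

Switch on the roller door: take the key with the rectangular head out of the wooden key stand, push it fully home into the keyhole on the sloping panel of the door control station, and only then turn it clockwise as far as it will go. Leave the key in the switch and let go of it. Leave the round-headed key in the stand, and the other things on the bench, where they are.

Things in the scene. Friction and masses are not known exactly. Their poses are not given: they have to be found in the camera images.
- key: Key to use: rectangular black head; stands blade down in a stand slot. Origin: centre of its shoulder's underside (on the stand's top). z up through the head, x along width, y thickness of head and blade; half-turn symmetric. Head 34 x 10 mm, from 6 to 46 mm up z. Shoulder: steel disc, diameter 22, 6 mm high. Blade 14 x 6 mm, 28 mm below origin, tapering over its last 4 mm to 9 x 2 mm. About 60 g.
- key_head (a point): Point on the key's axis, 29 mm above the key's origin, in the flat-sided head: a good place to grip, across the 10 mm thickness (y). Axes as the key's. The head reaches 17 mm above it and the shoulder begins 23 mm below it.
- round_key: The other key, to be left alone: the same but for its head, an upright round disc 36 mm in diameter, 10 mm thick. It stands in the other slot of the stand; which key is in which slot varies.
- stand: Fixed wooden key stand, a block 150 (x) by 60 (y) by 45 (z) mm; origin at the centre of its underside, z up. Two slots in its top, 45 mm either side of the middle along x, each 16 (x) by 8 (y) mm and 36 mm deep; the keys' widths run along the stand's x.
- station: Fixed grey control station; panel 170 (up slope) x 260 mm (y), sloping 35 degrees from horizontal, facing its -x and up. Origin on the bench, 115 mm below the panel's centre (the keyhole); x to its back, z up. Panel edges 66 and 164 mm up. At y +95 mm a stop button 26 mm high, at y -100 three buttons 7 mm high. Switch rim: inner radius 20, outer 27, 3 mm high.
- keyhole (a point): Centre of the keyhole's mouth, on the rotor's face, flush with the panel. z points out, square to the panel (35 degrees from vertical), x along the slot's long side, y its short side; they turn with the rotor. Slot 16.6 x 8 mm, 34 mm deep, half-turn symmetric. Fully home, the key's shoulder rests on the rotor: key origin at this point, key z along this z.
- switch (a joint): Rotor angle, rad. At 0 the slot runs straight up the slope; it grows clockwise as seen facing the panel (a turn about the keyhole's -z; the slot's upper end goes to the station's -y), to a stop at 1.45. Starts between 0 and 0.5. Light friction, about 0.06 N m; it stays where left. The key has about 0.15 rad of play in the slot before it carries the rotor, so it must be turned past the wanted angle by that much.
- spray_can: Bystander: upright spray can, 66 mm diameter, 190 mm tall. Loose; not to be moved.
- tape_roll: Bystander: roll of pale tape lying flat, 100 mm diameter, 24 mm high. Loose; not to be moved.
- screwdriver: Bystander: screwdriver lying on the bench, about 200 mm long. Loose; not to be moved.
- wrench: Bystander: steel wrench lying on the bench, about 160 mm long. Loose; not to be moved.
- screw_jar: Bystander: upright jar, 60 mm diameter, 75 mm tall. Loose; not to be moved.
- paint_tin: Bystander: upright tin, 90 mm diameter, 100 mm tall. Loose; not to be moved.
- tape_measure: Bystander: yellow tape measure, 70 x 70 x 38 mm. Loose; not to be moved.
There are look-alikes about, which are no part of the job. Leave any green look-alike of the key alone.

How it is judged:
By the outcome, as a careful person would: the job done as asked, in the order asked, and still so for the second after the job is handed in, with the robot touching nothing.
It also fails if it takes over 51 s, if anything falls off the work surface, if the arm or the gripper's body presses on something with over 40 N, if the wrist force passes 120 N, or if a joint passes its speed limit or range.

## Working session

There is one attempt and no reset: what is moved stays moved. The work goes in short steps, Python scripts to look and compute and a tool call to move; the robot and the scene stay as the last step left them, time stands still between calls to the robot, and variables do not carry over. Pictures are saved under pics/ and viewed, at most 10 in all, crops included, and the job is handed in when it is done.

Besides the shell and the picture viewer there is one more tool, called after "Call:" as name(argument=value, ...) on one line, values as JSON. apply_moves: Moves the arm, as the interface text tells. Its arguments: {"type":"object","properties":{"rows":{"type":"array","items":{"type":"number"}},"jaw":{"type":"number"},"force":{"type":"number"}},"required":["rows"]}

```bash
mkdir -p pics; ls; python3 - <<'E'
from workcell import env, vision
import cv2, numpy as np
ims=[]
for n in("scene","top"):
    im=vision.capture(n); cv2.imwrite(f"pics/{n}0.png",im[:,:,::-1]); i=vision.camera_info(n); print(n,i)
print(vision.camera_info("wrist")); print(env.get_state())
E
```

```text
pics
scene {'camera_matrix': array([[398.74007071,   0.        , 248.87421591],
       [  0.        , 398.74007071, 193.43680156],
       [  0.        ,   0.        ,   1.        ]]), 'xyz': array([ 1.16915423, -0.47425864,  0.91835071]), 'attitude': array([45.03127638,  0.80486664, 51.52602756])}
top {'camera_matrix': array([[484.8213121 ,   0.        , 255.10196483],
       [  0.        , 484.8213121 , 196.20298243],
       [  0.        ,   0.        ,   1.        ]]), 'xyz': array([0.35364065, 0.06426915, 1.81902254]), 'attitude': array([  5.41813539,  -1.31384512, -90.70498242])}
{'camera_matrix': array([[302.50056141,   0.        , 258.49183746],
       [  0.        , 302.50056141, 187.21664465],
       [  0.        ,   0.        ,   1.        ]]), 'xyz': array([0.14949479, 0.61028959, 0.38407073]), 'attitude': array([-13.88988211,   0.07897744,  70.30534798])}
{'clock': 0.1, 'joint_pos': array([ 6.92127095e+01,  2.42807618e+01,  9.34260248e+01, -1.31163689e-04,
        6.23743070e+01, -1.08813610e+00]), 'joint_velocities': array([ 0.05098633, -0.07796873, -0.12606905, -0.07708628,  0.02386819,
       -0.0273945 ]), 'effort': array([ 5.18646684e-04, -5.45612848e+01, -2.74324518e+01,  6.46078144e-02,
        1.88380742e-02,  2.34503165e-05]), 'eef_pos': array([0.21046758, 0.58795911, 0.22197877]), 'orientation': array([-1.79918919e+02, -1.42389719e-03,  1.60300906e+02]), 'force': array([ 0.28550059, -0.04980588,  0.43730073]), 'torque': array([-0.02221424, -0.03464103, -0.00532646]), 'grasp_force': 0.0, 'grip_width': 1.0026060037235593}
```

View pics/scene0.png

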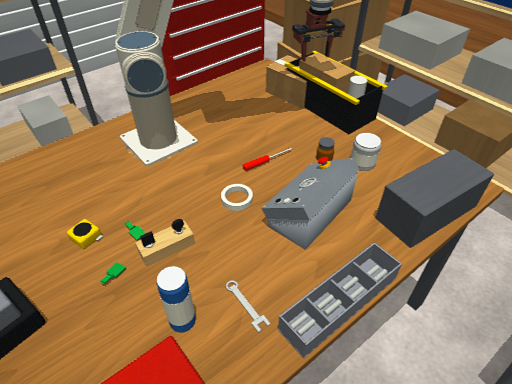

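View pics/top0.png

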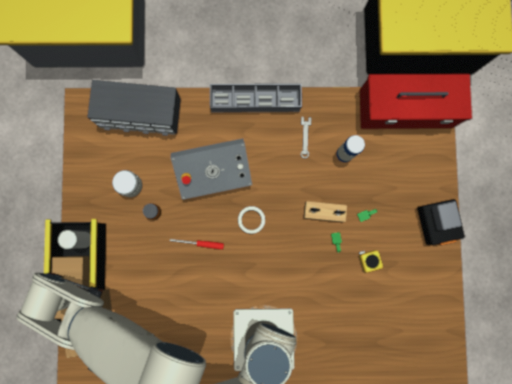

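```bash
cat > h.py <<'E'
from workcell import env, vision
import cv2, numpy as np
from scipy.spatial.transform import Rotation as R
def cam(n):
    i=vision.camera_info(n); return i['camera_matrix'],np.array(i['xyz']),R.from_euler('xyz',i['attitude'],degrees=True).as_matrix()
def ray(c,uv):
    K,p,M=c; d=np.linalg.solve(K,[uv[0],uv[1],1]); return p, M@(d*[1,-1,-1])
def atz(c,uv,z):
    p,d=ray(c,uv); return p+d*(z-p[2])/d[2]
def proj(c,X):
    K,p,M=c; q=(np.atleast_2d(X)-p)@M; q=q*[1,-1,-1]; q=q@K.T; return q[:,:2]/q[:,2:]
E
python3 - <<'E'
from h import *
c=cam("top");s=cam("scene")
for nm,uv,z in[("kA",(315,210),.085),("kB",(340,211),.085),("stand",(326,212),.045),("hole",(212,171),.115),("stop",(187,180),.14)]:
    X=atz(c,uv,z);print(nm,X.round(3),proj(s,X).round(0))
a=cv2.imread("pics/scene0.png")[210:270,120:210];b=cv2.imread("pics/top0.png")[195:230,295:355]
d=cv2.imread("pics/top0.png")[130:210,160:260];e=cv2.imread("pics/scene0.png")[150:250,255:365]
f=lambda x:cv2.resize(x,(400,300),interpolation=cv2.INTER_CUBIC)
cv2.imwrite("pics/c1.png",np.vstack([np.hstack([f(a),f(b)]),np.hstack([f(e),f(d)])]))
E
```

```text
kA [ 0.466 -0.192  0.085] [[175. 222.]]
kB [ 0.461 -0.282  0.085] [[145. 237.]]
stand [ 0.46  -0.239  0.045] [[162. 238.]]
hole [0.606 0.175 0.115] [[307. 183.]]
stop [0.571 0.26  0.14 ] [[320. 159.]]
```

View pics/c1.png

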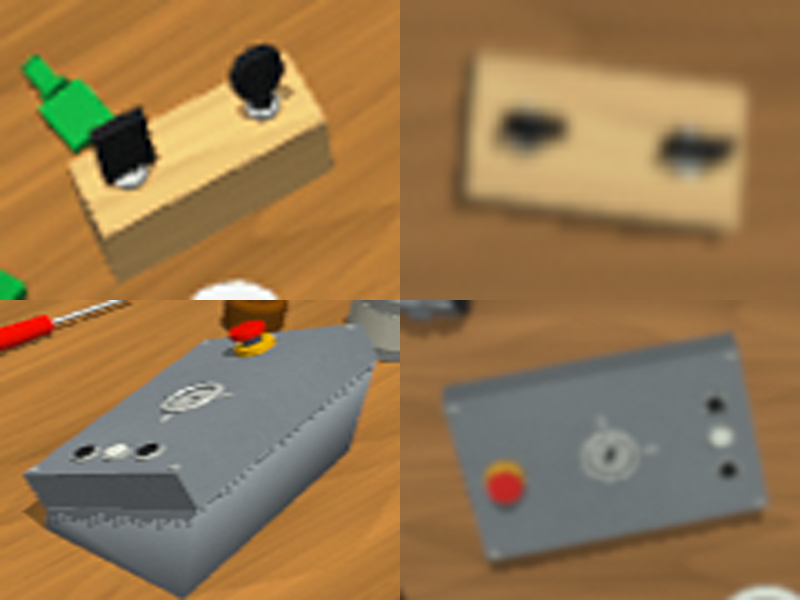

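Candidates: rectangular black key at scene (147,238) / top (340,211); round black key at scene (178,226) / top (315,210); green look-alikes at top (367,215) and (336,241). The crop confirms that the rectangular black one is at the stand's -y end. Switch at top (212,171). I'll look at the switch first, with the hand empty.

```bash
cat >> h.py <<'E'
def pose():
    s=env.get_state(); return np.array(s['eef_pos']),R.from_euler('xyz',s['orientation'],degrees=True)
def row(p,Rt,p0=None,R0=None):
    if p0 is None: p0,R0=pose()
    if not isinstance(Rt,R): Rt=R.from_euler('xyz',Rt,degrees=True)
    return np.r_[R0.inv().apply(np.array(p)-p0)*100,(R0.inv()*Rt).as_rotvec(degrees=True)].round(2)
E
python3 - <<'E'
from h import *
print(row([.55,.17,.26],[180,0,180]))
c=cam("top");print(atz(c,(356,145),.19),[atz(c,u,z).round(3) for u,z in[((170.8,156.7),.164),((243.5,142),.164),((251,184.7),.066),((182.5,200),.066)]])
E
```

```text
[-4.605e+01 -2.791e+01 -3.760e+00 -8.000e-02 -2.000e-02 -1.970e+01]
[ 0.68044987 -0.32298805  0.19      ] [array([0.65 , 0.313, 0.164]), array([0.699, 0.062, 0.164]), array([0.562, 0.036, 0.066]), array([0.508, 0.285, 0.066])]
```

Call:
apply_moves(rows=[-46, -28, -3.8, 0, 0, -19.7, -46, -28, -3.8, 0, 0, -19.7, -46, -28, -3.8, 0, 0, -19.7, -46, -28, -3.8, 0, 0, -19.7, -46, -28, -3.8, 0, 0, -19.7, -46, -28, -3.8, 0, 0, -19.7, -46, -28, -3.8, 0, 0, -19.7, -46, -28, -3.8, 0, 0, -19.7, -46, -28, -3.8, 0, 0, -19.7, -46, -28, -3.8, 0, 0, -19.7, -46, -28, -3.8, 0, 0, -19.7, -46, -28, -3.8, 0, 0, -19.7])

```text
clock: 1.6
eef_pos: [0.5484, 0.1707, 0.2604]
orientation: [-180.0, -0.0, -179.9]
force: [-0.0, -0.7, 0.6]
grip_width: 0.999
grasp_force: 0.0
```

```bash
python3 - <<'E'
from h import *
p,r=pose(); i=vision.camera_info("wrist"); im=vision.capture("wrist")
np.savez("st.npz",K=i['camera_matrix'],p=i['xyz'],a=i['attitude'])
print(p,i['xyz'],i['attitude'],env.get_state()['clock'])
cv2.imwrite("pics/w1raw.png",im[:,:,::-1]); cv2.imwrite("pics/w1.png",cv2.resize(im[:,:,::-1],(768,576)))
c=cam("wrist");S=np.array([.605,.175,0]);print(proj(c,S+[0,0,.115]))
E
```

```text
[0.54844178 0.17070338 0.26043465] [0.48368666 0.17072491 0.42255427] [-1.38491433e+01 -9.67904533e-03  9.00880983e+01] 1.65
[[262.15184255 227.85556952]]
```

View pics/w1.png

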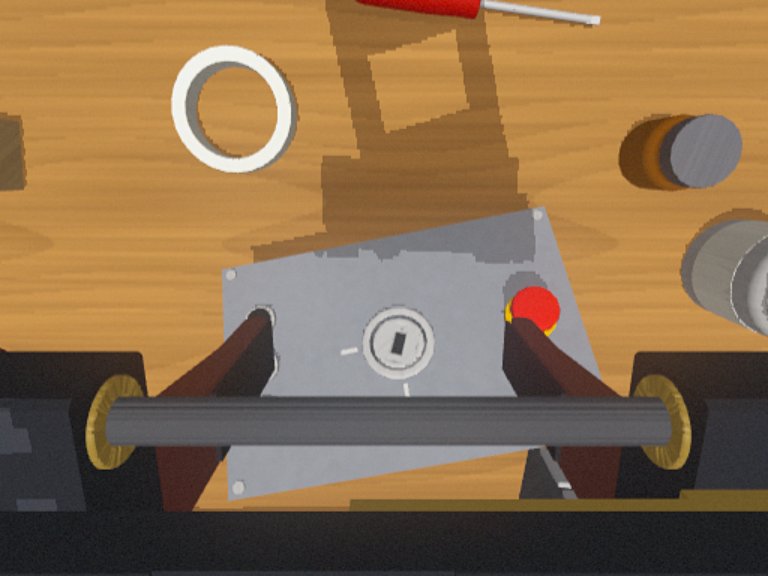

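```bash
python3 - <<'E'
from h import *
d=np.load("st.npz"); c=(d['K'],d['p'],R.from_euler('xyz',d['a'],degrees=True).as_matrix())
im=cv2.imread("pics/w1raw.png")
A=atz(c,(223/1.5,270/1.5),.066);B=atz(c,(546/1.5,207/1.5),.066)
print(A,B,np.linalg.norm(A-B),"yaw",np.degrees(np.arctan2(-(B-A)[0],(B-A)[1])))
yaw=np.arctan2(-(B-A)[0],(B-A)[1])
mid=(A+B)/2; xs=np.array([np.cos(yaw),np.sin(yaw),0]); print("centre from edge",mid+xs*.085*np.cos(np.radians(35)))
g=cv2.cvtColor(im,cv2.COLOR_BGR2GRAY)
def panel(uv):
    z=.115;P0=np.array([*H,.115]);n=np.array([-np.sin(np.radians(35))*np.cos(yaw),-np.sin(np.radians(35))*np.sin(yaw),np.cos(np.radians(35))])
    p,dd=ray(c,uv);X=p+dd*((P0-p)@n)/(dd@n)-P0
    u=np.array([xs[0]*np.cos(np.radians(35)),xs[1]*np.cos(np.radians(35)),np.sin(np.radians(35))]);v=np.array([-np.sin(yaw),np.cos(yaw),0])
    return np.array([X@u,X@v])*1000
H=atz(c,(398/1.5,342/1.5),.115)[:2];print("H",H)
m=(g[215:242,250:282]<90).astype(np.uint8)
n,l,s,ct=cv2.connectedComponentsWithStats(m);print(s,ct)
k=1+np.argmax(s[1:,4]);ys,xs_=np.where(l==k)
P=np.array([panel((x+250,y+215)) for x,y in zip(xs_,ys)]);print(P.mean(0),np.linalg.eigh(np.cov(P.T)),np.ptp(P,0))
mu=P.mean(0);w,V=np.linalg.eigh(np.cov(P.T));a=V[:,1]*np.sign(V[0,1]);print("len/wid",np.sqrt(w*12),"theta deg",np.degrees(np.arctan2(-a[1],a[0])))
for t in[(349,351),(406,390)]:
    q=panel(np.array(t)/1.5);print("tick",q,np.degrees(np.arctan2(-q[1],q[0])))
print(g[215:242,250:282])
E
```

```text
[0.56281736 0.03836888 0.066     ] [0.51223744 0.2939818  0.066     ] 0.26056917278990566 yaw 11.192923877942643
centre from edge [0.60583094 0.17969104 0.066     ]
H [0.60499497 0.17837379]
[[  0   0  32  27 773]
 [ 28   0   2   3   3]
 [ 31   5   1   1   1]
 [ 11   7   9  14  86]
 [  0  23   1   1   1]] [[15.46701164 12.96636481]
 [28.66666667  1.        ]
 [31.          5.        ]
 [15.3372093  13.69767442]
 [ 0.         23.        ]]
[ 0.74098327 -0.1193212 ] EighResult(eigenvalues=array([ 4.18067716, 17.94811184]), eigenvectors=array([[-0.38801258, -0.92165408],
       [-0.92165408,  0.38801258]])) [14.69858535 10.56155482]
len/wid [ 7.08294614 14.67573992] theta deg 22.830892507465034
tick [-1.54585256e-02 -3.62008558e+01] 90.02446649953417
tick [34.44417314 -0.16897057] 0.2810699807282477
[[202 179 139 123 109 131 186 199 198 197 198 200 196 201 204 206 207 207
  204 204 201 198 197 195 190 161 124  96  88 141 195 203]
 [192 142 120 126 158 186 200 197 195 198 199 196 196 197 197 194 201 203
  203 205 202 199 200 196 193 191 176 142  96  88 148 205]
 [154 114 121 159 188 191 
[... 2599 characters left out ...]
5 197 197 193 200 205 208 197 115]
 [115 190 201 193 196 197 195 193 195 198 198 198 199 199 202 194 187 176
  196 196 193 195 196 196 199 194 199 197 204 200 169 142]
 [ 74 117 195 185 199 194 194 191 198 199 196 195 197 199 197 195 198 196
  196 196 194 194 195 200 196 198 206 163 163 140 125 179]
 [ 95  98 142 149 204 196 191 183 192 195 192 191 193 193 196 196 196 196
  195 195 193 198 198 197 194 197 215 173 146 127 148 199]
 [158  95 120 136 197 202 195 191 188 183 181 175 169 179 190 192 194 193
  197 196 197 198 196 195 195 194 207 175 132 155 182 200]
 [197 157 134 117 156 194 194 200 196 190 186 181 166 165 169 181 187 189
  194 198 199 198 195 195 200 160 150 132 166 192 199 198]]
```

```bash
python3 - <<'E'
from h import *
print(row([.461,-.28,.20],[180,0,84]))
E
```

```text
[ 8.820e+00 -4.506e+01  6.060e+00 -3.000e-02 -2.000e-02  9.610e+01]
```

Call:
apply_moves(rows=[8.8, -45, 6, 0, 0, 96, 8.8, -45, 6, 0, 0, 96, 8.8, -45, 6, 0, 0, 96, 8.8, -45, 6, 0, 0, 96, 8.8, -45, 6, 0, 0, 96, 8.8, -45, 6, 0, 0, 96, 8.8, -45, 6, 0, 0, 96, 8.8, -45, 6, 0, 0, 96, 8.8, -45, 6, 0, 0, 96, 8.8, -45, 6, 0, 0, 96, 8.8, -45, 6, 0, 0, 96, 8.8, -45, 6, 0, 0, 96, 8.8, -45, 6, 0, 0, 96])

```text
clock: 3.28
eef_pos: [0.4615, -0.2799, 0.2008]
orientation: [180.0, 0.0, 84.1]
force: [-0.5, 0.0, -0.4]
grip_width: 1.0
grasp_force: 0.0
```

```bash
python3 - <<'E'
from h import *
p,r=pose(); i=vision.camera_info("wrist"); im=vision.capture("wrist")
np.savez("k.npz",K=i['camera_matrix'],p=i['xyz'],a=i['attitude'])
print(p,env.get_state()['orientation'],i['xyz'])
cv2.imwrite("pics/w2raw.png",im[:,:,::-1]); cv2.imwrite("pics/w2.png",cv2.resize(im[:,:,::-1],(768,576)))
E
```

```text
[ 0.46154365 -0.27986681  0.20078431] [1.79991721e+02 5.63235900e-03 8.40756734e+01] [ 0.46866249 -0.21480246  0.36285783]
```

View pics/w2.png

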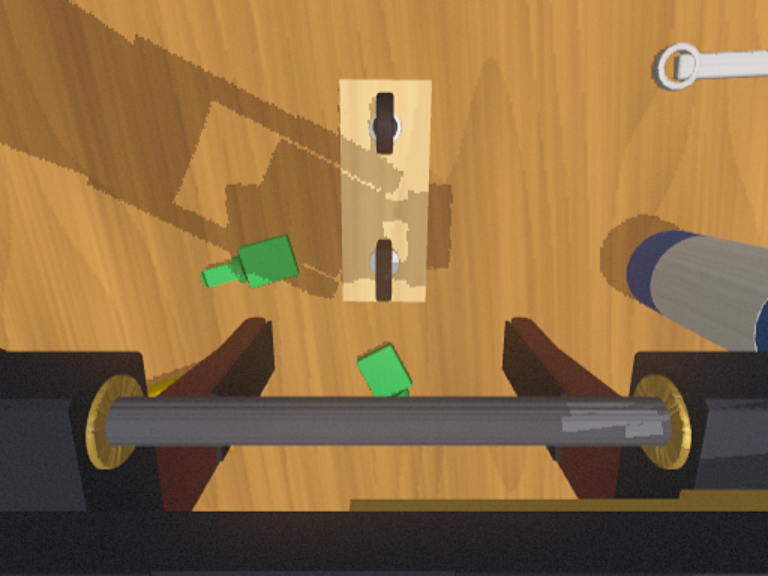

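```bash
python3 - <<'E'
from h import *
d=np.load("k.npz"); c=(d['K'],d['p'],R.from_euler('xyz',d['a'],degrees=True).as_matrix())
q=[atz(c,np.array(u)/1.5,.045)[:2] for u in[(340,80),(431,80),(425.5,301.5),(343.5,301.5)]]
q=np.array(q);ctr=q.mean(0);ax=(q[0]+q[1]-q[2]-q[3])/2;print(q,ctr,np.linalg.norm(ax),np.linalg.norm(q[0]-q[1]),"yaw",np.degrees(np.arctan2(ax[1],ax[0])))
a=ax/np.linalg.norm(ax);k=ctr-a*.045;print("key from stand",k)
E1=atz(c,np.array((384,300.5))/1.5,.091)[:2];print("key from head end",E1+a*.017, "shoulder",atz(c,np.array((384.5,262))/1.5,.05)[:2])
X=[np.r_[k+a*s*.017+np.array([-a[1],a[0]])*t*.005,z] for z in(.051,.091) for s in(1,-1) for t in(1,-1)]
print((proj(c,X)*1.5).round(1))
E
```

```text
[[ 0.44335857 -0.15613024]
 [ 0.50222774 -0.16221525]
 [ 0.48623894 -0.31146716]
 [ 0.42669729 -0.30532601]] [ 0.46463063 -0.23378467] 0.15011416187927895 0.05918283291320724 yaw 83.75668811031127
key from stand [ 0.45973685 -0.27851777]
key from head end [ 0.45984033 -0.27727403] shoulder [ 0.45968399 -0.27814108]
[[377.5 238.7]
 [392.  238.8]
 [377.5 286.2]
 [391.6 286.3]
 [376.  248.6]
 [392.5 248.7]
 [376.  302.4]
 [392.  302.5]]
```

```bash
python3 - <<'E'
from h import *
print(row([.4598,-.2780,.055],[180,0,83.8]))
E
```

```text
[ 1.800e-01 -1.900e-01  1.458e+01  1.000e-02  1.000e-02  2.800e-01]
```

Call:
apply_moves(rows=[0.18, -0.19, 3, 0, 0, 0.28, 0.18, -0.19, 6, 0, 0, 0.28, 0.18, -0.19, 9, 0, 0, 0.28, 0.18, -0.19, 11, 0, 0, 0.28, 0.18, -0.19, 13, 0, 0, 0.28, 0.18, -0.19, 14, 0, 0, 0.28, 0.18, -0.19, 14.6, 0, 0, 0.28, 0.18, -0.19, 14.6, 0, 0, 0.28, 0.18, -0.19, 14.6, 0, 0, 0.28])

```text
clock: 4.45
eef_pos: [0.4601, -0.2785, 0.0553]
orientation: [179.9, 0.0, 83.7]
force: [0.1, 0.0, -0.2]
grip_width: 0.998
grasp_force: 0.0
```

Call:
apply_moves(rows=[0, 0, 0, 0, 0, 0, 0, 0, 0, 0, 0, 0, 0, 0, 0, 0, 0, 0, 0, 0, 0, 0, 0, 0, 0, 0, 0, 0, 0, 0, 0, 0, 0, 0, 0, 0, 0, 0, 0, 0, 0, 0, 0, 0, 0, 0, 0, 0], jaw=-1, force=40)

```text
clock: 5.45
eef_pos: [0.4596, -0.2782, 0.0547]
orientation: [-180.0, -0.0, 83.7]
force: [-0.2, 0.4, 0.5]
grip_width: 0.127
grasp_force: 0.5
```

Call:
apply_moves(rows=[0, 0, 0, 0, 0, 0, 0, 0, 0, 0, 0, 0, 0, 0, 0, 0, 0, 0, 0, 0, 0, 0, 0, 0])

```text
clock: 5.95
eef_pos: [0.4596, -0.2783, 0.0547]
orientation: [-180.0, -0.0, 83.7]
force: [-0.0, -0.4, 0.3]
grip_width: 0.115
grasp_force: 40.0
```

Call:
apply_moves(rows=[0, 0, -1, 0, 0, 0, 0, 0, -2, 0, 0, 0, 0, 0, -3, 0, 0, 0, 0, 0, -4.5, 0, 0, 0, 0, 0, -7, 0, 0, 0, 0, 0, -11, 0, 0, 0, 0, 0, -15, 0, 0, 0, 0, 0, -19, 0, 0, 0, 0, 0, -21, 0, 0, 0, 0, 0, -21, 0, 0, 0])

```text
clock: 7.2
eef_pos: [0.4604, -0.2787, 0.2671]
orientation: [179.8, 0.1, 83.7]
force: [-0.7, -0.4, -1.0]
grip_width: 0.111
grasp_force: 40.0
```

```bash
python3 - <<'E'
from h import *
p,r=pose(); im=vision.capture("wrist")
print(p,env.get_state())
cv2.imwrite("pics/w3.png",cv2.resize(im[:,:,::-1],(768,576)))
yaw=11.2;H=np.array([.6056,.1785,.115])
st=R.from_euler('z',yaw,degrees=True); T=np.radians(35)
n=st.apply([-np.sin(T),0,np.cos(T)]);u=st.apply([np.cos(T),0,np.sin(T)]);v=np.cross(n,u)
th=np.radians(22.8)
kx=np.cos(th)*u-np.sin(th)*v
# tool x = -kx(slot) (yaw~180), z=-n
Rt=R.from_matrix(np.c_[-kx,np.cross(-n,-kx),-n]);print(Rt.as_euler('xyz',degrees=True),n)
g=lambda h:H+n*(h+.010) # TCP for key origin h above panel
for h in(.1,.04):print(h,g(h),row(g(h),Rt))
np.savez("goal.npz",H=H,n=n,Q=Rt.as_quat())
E
```

```text
[ 0.46042706 -0.27874546  0.26705002] {'clock': 7.25, 'joint_pos': array([-3.24602856e+01,  1.39686865e+01,  1.02246958e+02,  3.67634919e-04,
        6.36918468e+01, -2.61818423e+01]), 'joint_velocities': array([-0.01138232,  1.67863549,  1.33447983,  0.04365029, -0.30779632,
        0.09964855]), 'effort': array([ 4.66288024e-03, -4.56842780e+01, -2.92513883e+01,  5.56097017e-02,
        8.93025077e-02,  8.96089514e-04]), 'eef_pos': array([ 0.45966949, -0.27828844,  0.26547114]), 'orientation': array([1.79916837e+02, 4.05210514e-02, 8.37213647e+01]), 'force': array([-0.64462057, -0.51647505, -0.4959686 ]), 'torque': array([-0.08438094,  0.09887278,  0.01602193]), 'grasp_force': 39.999902844429016, 'grip_width': 0.11643099310917607}
[164.81881816  31.92164248 164.0346299 ] [-0.56265276 -0.11140825  0.81915204]
0.1 [0.5437082  0.16624509 0.20510672] [ 45.11   3.48   6.01 -34.72 -16.01 -81.82]
0.04 [0.57746736 0.17292959 0.1559576 ] [ 46.15   6.76  10.93 -34.72 -16.01 -81.82]
```

View pics/w3.png

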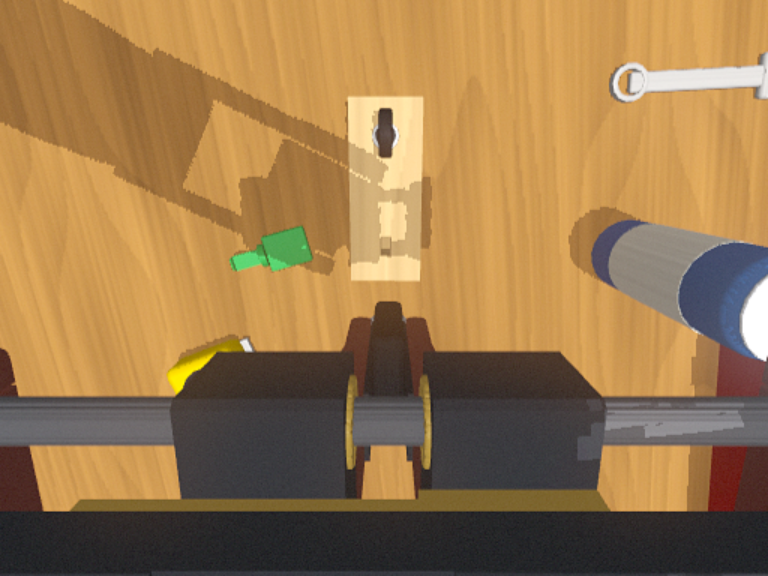

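Call:
apply_moves(rows=[22, 1.7, 0, -17.36, -8, -40.91, 22, 1.7, 0, -17.36, -8, -40.91, 22, 1.7, 0, -17.36, -8, -40.91, 22, 1.7, 0, -17.36, -8, -40.91, 45.11, 3.48, 6.01, -34.72, -16.01, -81.82, 45.11, 3.48, 6.01, -34.72, -16.01, -81.82, 45.11, 3.48, 6.01, -34.72, -16.01, -81.82, 45.11, 3.48, 6.01, -34.72, -16.01, -81.82, 45.11, 3.48, 6.01, -34.72, -16.01, -81.82, 45.11, 3.48, 6.01, -34.72, -16.01, -81.82, 45.11, 3.48, 6.01, -34.72, -16.01, -81.82, 45.11, 3.48, 6.01, -34.72, -16.01, -81.82, 45.11, 3.48, 6.01, -34.72, -16.01, -81.82, 45.11, 3.48, 6.01, -34.72, -16.01, -81.82, 45.11, 3.48, 6.01, -34.72, -16.01, -81.82, 45.11, 3.48, 6.01, -34.72, -16.01, -81.82])

```text
clock: 9.25
eef_pos: [0.5436, 0.1663, 0.2046]
orientation: [164.8, 31.8, 164.0]
force: [-0.4, -0.6, -0.3]
grip_width: 0.111
grasp_force: 40.0
```

```bash
python3 - <<'E'
from h import *
G=np.load("goal.npz");H,n,Rt=G['H'],G['n'],R.from_quat(G['Q'])
s=env.get_state();print(s['joint_pos'])
c=cam("wrist"); im=vision.capture("wrist")
cv2.imwrite("pics/w4raw.png",im[:,:,::-1]); cv2.imwrite("pics/w4.png",cv2.resize(im[:,:,::-1],(768,576)))
i=vision.camera_info("wrist");np.savez("w4.npz",K=i['camera_matrix'],p=i['xyz'],a=i['attitude'])
print(proj(c,H)*1.5)
for h in(.04,.03,0):print(h,row(H+n*(h+.01),Rt))
E
```

```text
[ 17.85392413  11.76712233 124.75889637 -23.40428015   9.47876959
 -38.57984218]
[[387.48522509 278.18758136]]
0.04 [-0.04  0.    5.97  0.03 -0.08 -0.04]
0.03 [-0.05  0.    6.97  0.03 -0.08 -0.04]
0 [-0.05 -0.    9.97  0.03 -0.08 -0.04]
```

View pics/w4.png

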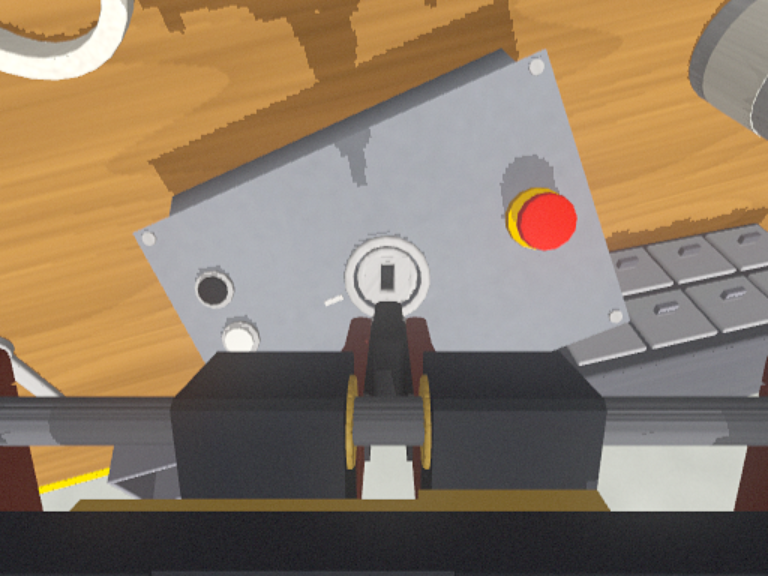

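Slot at (387,277) px lines up with the key, but j5 is 9.5° against a limit of 6.16°, so the straight grip may not reach. I'll fit the kinematics and check.

```bash
cat > kin.py <<'E'
from h import *
from scipy.optimize import least_squares
def fk(q,P):
    a1,d1,a2,b,a3,L6=P; q=np.radians(q)
    Y=lambda t:R.from_euler('y',t); Z=lambda t:R.from_euler('z',t)
    r=Z(q[0]); p=r.apply([a1,0,d1]); r=r*Y(q[1]); p=p+r.apply([0,0,a2]); r=r*Y(q[2])
    p=p+r.apply([-b,0,a3]); r=r*Z(s4*q[3])*Y(q[4]); p=p+r.apply([0,0,L6]); r=r*Z(s6*q[5]+off)
    return p,r
s4,s6,off=1,1,np.pi
lo=np.array([-172,-51.8,4.93,-75.15,6.16,-145.6]);hi=np.array([172,120.97,147.93,255.16,154.13,145.6])
def ik(p,Rt,q0,P):
    def f(q):
        a,b=fk(q,P); return np.r_[(a-p)*1000,(b.inv()*Rt).as_rotvec(degrees=True)*5]
    s=least_squares(f,q0); return s.x,np.abs(s.fun).max()
E
python3 - <<'E'
import kin; from kin import *
s=env.get_state()
D=[([69.213,24.242,93.386,0,62.372,-1.089],[.211,.588,.223],[180,0,160.3]),
([-32.46,13.969,102.247,0,63.692,-26.182],[.4597,-.2783,.2655],[179.92,.04,83.72]),
(s['joint_pos'],s['eef_pos'],s['orientation'])]
for kin.s4 in(1,-1):
  for kin.s6 in(1,-1):
    for kin.off in(0,np.pi):
      e=max((fk(q,[0,.3,.4,0,.4,.2])[1].inv()*R.from_euler('xyz',o,degrees=True)).magnitude() for q,p,o in D)
      if e<.1:print(kin.s4,kin.s6,kin.off,e);best=(kin.s4,kin.s6,kin.off)
kin.s4,kin.s6,kin.off=best
f=least_squares(lambda P:np.concatenate([fk(q,P)[0]-p for q,p,o in D]+[1e-3*(P-[0,.4,.45,0,.45,.25])]),[0,.4,.45,0,.45,.25]);P=f.x
print(P,np.abs(f.fun[:9]).max());np.savez("P.npz",P=P,b=best)
G=np.load("goal.npz");H,n,Rt=G['H'],G['n'],R.from_quat(G['Q'])
for h in(.1,.07,.05,.04,.03,.02,.01,0):
    q,e=ik(H+n*(h+.01),Rt,s['joint_pos'],P);print(h,q.round(1),round(e,2))
E
```

```text
Traceback (most recent call last):
NameError: name 'best' is not defined
```

```bash
cat > fit.py <<'E'
import kin; from kin import *
s=env.get_state()
D=[([69.213,24.242,93.386,0,62.372,-1.089],[.211,.588,.223],[180,0,160.3]),
([-32.46,13.969,102.247,0,63.692,-26.182],[.4597,-.2783,.2655],[179.92,.04,83.72]),
(s['joint_pos'],s['eef_pos'],s['orientation'])]
for kin.s4 in(1,-1):
  for kin.s6 in(1,-1):
    for kin.off in(np.pi/2,-np.pi/2):
      e=max((fk(q,[0,.3,.4,0,.4,.2])[1].inv()*R.from_euler('xyz',o,degrees=True)).magnitude() for q,p,o in D)
      print(kin.s4,kin.s6,kin.off,e)
      if e<.05:best=(kin.s4,kin.s6,kin.off)
kin.s4,kin.s6,kin.off=best
f=least_squares(lambda P:np.concatenate([fk(q,P)[0]-p for q,p,o in D]+[1e-3*(P-[0,.4,.45,0,.45,.25])]),[0,.4,.45,0,.45,.25]);P=f.x
print(P,np.abs(f.fun[:9]).max());np.savez("P.npz",P=P,b=best)
G=np.load("goal.npz");H,n,Rt=G['H'],G['n'],R.from_quat(G['Q'])
for h in(.1,.07,.05,.04,.03,.02,.01,0):
    q,e=ik(H+n*(h+.01),Rt,s['joint_pos'],P);print(h,q.round(1),round(e,2))
E
python3 fit.py
```

```text
1 1 1.5707963267948966 5.735338518782007e-05
1 1 -1.5707963267948966 3.1415926535897927
1 -1 1.5707963267948966 1.3467781419808662
1 -1 -1.5707963267948966 3.103614289066397
-1 1 1.5707963267948966 0.8168911320231321
-1 1 -1.5707963267948966 3.141558242815041
-1 -1 1.5707963267948966 2.156001439144603
-1 -1 -1.5707963267948966 3.103614289066397
[ 0.14147997 -0.06607789  0.53359416  0.07961666  0.25727843  0.14627245] 0.01096279596743846
0.1 [ 18.   11.7 124.7 -24.    9.6 -37.9] 0.0
0.07 [ 17.8  14.8 126.  -41.3   5.7 -20.7] 0.0
0.05 [ 17.6  17.  126.8 -68.6   4.    6.6] 0.0
0.04 [ 17.6  18.1 127.  -89.    3.6  27. ] 0.0
0.03 [  17.5   19.1  127.3 -109.6    3.8   47.6] 0.0
0.02 [  17.4   20.2  127.5   53.9   -4.4 -115.9] 0.0
0.01 [  17.4   21.4  127.7   42.3   -5.2 -104.3] 0.0
0 [ 17.3  22.5 127.8  34.3  -6.2 -96.3] 0.0
```

```bash
sed -i 's/a1,d1,a2,b,a3,L6=P/a1,d1,a2,b,a3,L6,c=P/; s/\[a1,0,d1\]/[a1,c,d1]/' kin.py
sed -i 's/0,\.4,\.2\]/0,.4,.2,0]/; s/\[0,\.4,\.45,0,\.45,\.25\]/[0,.4,.45,0,.45,.25,.01]/g; s/1e-3\*/1e-4*/; s/      print(kin.s4.*//' fit.py
cat >> kin.py <<'E'
n_=None
def keytool(h,th,phi,H,n,yaw=11.2):
    st=R.from_euler('z',yaw,degrees=True);T=np.radians(35);t=np.radians(th)
    u=st.apply([np.cos(T),0,np.sin(T)]);v=np.cross(n,u);kx=np.cos(t)*u-np.sin(t)*v
    Rt=R.from_matrix(np.c_[-kx,np.cross(-n,-kx),-n])*R.from_euler('y',phi,degrees=True)
    return H+n*(h+.029)+Rt.apply([0,0,.019]),Rt
E
cat >> fit.py <<'E'
kin.s4,kin.s6,kin.off=best
for phi in(15,20,25,-20):
    print("phi",phi)
    q=s['joint_pos']
    for h,th in((.1,22.8),(.05,22.8),(.03,22.8),(0,22.8),(0,45),(0,60),(0,75),(0,92),(0,97),(.1,97)):
        q,e=ik(*keytool(h,th,phi,H,n),q,P);print(h,th,q.round(1),round(e,2),(q>lo).all()and(q<hi).all())
E
python3 fit.py
```

```text
[ 0.00370773  0.30550161  0.56034276 -0.07378425  0.47973425  0.30562522
  0.01165195] 0.00022708868421222883
0.1 [ 17.9  11.7 124.8 -23.9   9.5 -38.1] 0.0
0.07 [ 17.6  15.9 123.8 -33.8   6.6 -28.3] 0.0
0.05 [ 17.4  18.6 123.  -45.4   5.  -16.8] 0.0
0.04 [ 17.3  20.  122.6 -53.6   4.4  -8.6] 0.0
0.03 [ 17.3  21.3 122.1 -63.8   3.9   1.5] 0.0
0.02 [ 17.2  22.7 121.6 -76.    3.5  13.7] 0.0
0.01 [ 17.1  24.  121.1 -89.3   3.4  26.9] 0.0
0 [  17.    25.3  120.6   77.5   -3.4 -139.9] 0.0
phi 15
0.1 22.8 [ 13.4  13.2 116.7  10.2  29.2 -74.8] 0.0 True
0.05 22.8 [ 13.2  19.4 114.9  12.   24.8 -77. ] 0.0 True
0.03 22.8 [ 13.2  21.9 114.1  12.8  23.3 -77.9] 0.0 True
0 22.8 [ 13.1  25.5 112.7  14.2  21.2 -79.3] 0.0 True
0 45 [ 10.4  25.5 114.6  35.3  19.  -80.5] 0.0 True
0 60 [  9.   25.7 116.3  52.3  17.7 -83.8] 0.0 True
0 75 [  8.   26.  118.3  71.9  16.9 -89.5] 0.0 True
0 92 [  7.6  26.4 120.7  96.1  17.2 -97.3] 0.0 True
0 97 [  7.6  26.6 121.4 103.1  17.5 -99.5] 0.0 True
0.1 97 [  7.1  12.8 126.   73.6  18.1 -68.9] 0.0 True
phi 20
0.1 22.8 [ 12.1  14.4 113.8  12.6  35.8 -77.8] 0.0 True
0.05
[... 878 characters left out ...]
28.9 119.4  90.3  30.2 -96.9] 0.0 True
0 97 [  1.8  29.2 120.5  96.8  30.6 -98.7] 0.0 True
0.1 97 [  0.5  15.7 125.5  81.5  31.5 -82.1] 0.0 True
phi -20
0.1 22.8 [ 25.5  16.7 133.4  43.1 -28.5 -99. ] 0.0 False
0.05 22.8 [ 24.4  24.4 131.1  35.7 -32.3 -91.4] 0.0 False
0.03 22.8 [ 24.   27.4 129.9  33.5 -33.7 -89.3] 0.0 False
0 22.8 [ 23.5  31.6 128.   31.  -35.5 -86.9] 0.0 False
0 45 [ 27.2  30.7 125.   53.2 -32.9 -83.6] 0.0 False
0 60 [ 28.5  30.  122.4  69.1 -31.3 -83.6] 0.0 False
0 75 [ 29.   29.3 119.6  85.2 -30.2 -84.8] 0.0 False
0 92 [ 28.5  28.6 116.5 103.1 -29.8 -86.5] 0.0 False
0 97 [ 28.2  28.5 115.6 108.1 -29.8 -87. ] 0.0 False
0.1 97 [ 30.4  15.9 120.  120.7 -34.5 -99.9] 0.0 False
```

```bash
python3 - <<'E'
from h import *
p0,R0=pose()
print(row([.4597,-.2783,.2655],[180,0,83.72]))
m=np.array([.50,-.06,.28]);print(row(m,[172,16,124]))
# tilt at stand, from pick pose
Rk=R.from_euler('xyz',[180,0,83.72],degrees=True);Rn=Rk*R.from_euler('y',20,degrees=True)
pk=np.array([.4597,-.2782,.0547]);G=np.array([.4597,-.2782,.045+.031])
print(row(G+Rn.apply([0,0,.019]),Rn,pk,Rk))
E
```

```text
[ -6.76 -42.69 -14.69  34.73  16.01  81.82]
[ -5.71 -20.75 -11.17  23.2    7.52  39.14]
[ 0.65  0.   -0.34 -0.   20.    0.  ]
```

Call:
apply_moves(rows=[-3, -9, -8, 13, 5, 20, -3, -9, -8, 13, 5, 20, -5.7, -20.7, -12, 23.2, 7.5, 39.1, -5.7, -20.7, -12, 23.2, 7.5, 39.1, -6.76, -42.69, -14.69, 34.73, 16.01, 81.82, -6.76, -42.69, -14.69, 34.73, 16.01, 81.82, -6.76, -42.69, -14.69, 34.73, 16.01, 81.82, -6.76, -42.69, -14.69, 34.73, 16.01, 81.82, -6.76, -42.69, -14.69, 34.73, 16.01, 81.82, -6.76, -42.69, -14.69, 34.73, 16.01, 81.82, -6.76, -42.69, -14.69, 34.73, 16.01, 81.82, -6.76, -42.69, -14.69, 34.73, 16.01, 81.82, -6.76, -42.69, -14.69, 34.73, 16.01, 81.82, -6.76, -42.69, -14.69, 34.73, 16.01, 81.82])

```text
clock: 11.05
eef_pos: [0.4598, -0.2779, 0.2657]
orientation: [180.0, 0.0, 83.8]
force: [0.1, -0.5, 0.1]
grip_width: 0.113
grasp_force: 40.0
```

```bash
python3 - <<'E'
from h import *
print(env.get_state()['clock'],pose()[0]);print(row([.4597,-.2783,.0950],[180,0,83.72]),row([.4597,-.2783,.0553],[180,0,83.72]))
E
```

```text
11.05 [ 0.45978699 -0.27793901  0.2656543 ]
[-3.000e-02 -1.000e-02  1.707e+01  1.000e-02  2.000e-02  4.000e-02] [-3.000e-02 -1.000e-02  2.104e+01  1.000e-02  2.000e-02  4.000e-02]
```

Call:
apply_moves(rows=[0, 0, 4, 0, 0, 0, 0, 0, 9, 0, 0, 0, -0.02, 0, 13, 0, 0, 0, -0.02, 0, 16, 0, 0, 0, -0.02, 0, 17, 0, 0, 0, -0.02, 0, 17, 0, 0, 0, -0.02, 0, 17.5, 0, 0, 0, -0.02, 0, 18, 0, 0, 0, -0.02, 0, 18.5, 0, 0, 0, -0.02, 0, 19, 0, 0, 0])

```text
clock: 12.3
eef_pos: [0.4597, -0.2785, 0.0753]
orientation: [180.0, 0.0, 83.7]
force: [0.0, 0.5, -0.3]
grip_width: 0.113
grasp_force: 40.0
```

Call:
apply_moves(rows=[0, 0, 0.5, 0, 0, 0, 0, 0, 1, 0, 0, 0, 0, 0, 1.5, 0, 0, 0, 0, 0, 2, 0, 0, 0, 0, 0, 2, 0, 0, 0, 0, 0, 2, 0, 0, 0])

```text
clock: 13.05
eef_pos: [0.4597, -0.2785, 0.0555]
orientation: [-180.0, 0.0, 83.7]
force: [0.6, -1.0, -0.6]
grip_width: 0.115
grasp_force: 40.0
```

Call:
apply_moves(rows=[0, 0, 0, 0, 0, 0, 0, 0, 0, 0, 0, 0, 0, 0, 0, 0, 0, 0, 0, 0, -0.3, 0, 0, 0, 0.2, 0, -0.3, 0, 6, 0, 0.4, 0, -0.3, 0, 12, 0, 0.65, 0, -0.28, 0, 20, 0, 0.65, 0, -0.28, 0, 20, 0, 0.65, 0, -0.28, 0, 20, 0], jaw=-0.36)

```text
clock: 14.18
eef_pos: [0.46, -0.2719, 0.0581]
orientation: [-179.9, -19.9, 83.7]
force: [-0.1, -0.2, 0.3]
grip_width: 0.326
grasp_force: 0.0
```

Call:
apply_moves(rows=[0, 0, 0, 0, 0, 0, 0, 0, 0, 0, 0, 0, 0, 0, 0, 0, 0, 0, 0, 0, 0, 0, 0, 0, 0, 0, 0, 0, 0, 0, 0, 0, 0, 0, 0, 0], jaw=-1, force=50)

```text
clock: 14.92
eef_pos: [0.4605, -0.2717, 0.0585]
orientation: [-180.0, -20.0, 83.7]
force: [1.4, 3.6, 4.9]
grip_width: 0.11
grasp_force: 50.0
```

Call:
apply_moves(rows=[0.34, 0, -0.94, 0, 0, 0, 0.68, 0, -1.88, 0, 0, 0, 1.03, 0, -2.82, 0, 0, 0, 1.54, 0, -4.23, 0, 0, 0, 2.4, 0, -6.58, 0, 0, 0, 4.1, 0, -11.28, 0, 0, 0, 5.8, 0, -15.98, 0, 0, 0, 6.84, 0, -18.79, 0, 0, 0, 6.84, 0, -18.79, 0, 0, 0])

```text
clock: 16.05
eef_pos: [0.4614, -0.273, 0.2613]
orientation: [179.7, -19.8, 83.8]
force: [0.4, 0.9, -0.4]
grip_width: 0.116
grasp_force: 50.0
```

```bash
python3 - <<'E'
from kin import *
G=np.load("goal.npz");H,n=G['H'],G['n']
im=vision.capture("wrist");cv2.imwrite("pics/w5.png",cv2.resize(im[60:384,100:400,::-1],(600,600)))
def kt(h,th): 
    p,Rt=keytool(h,th,20,H,n); return p+n*.0023,Rt
for h in(.1,.04):print(h,row(*kt(h,22.8)),kt(h,22.8)[0])
E
```

```text
0.1 [ 40.01   2.72  20.32  -4.67 -15.93 -88.75] [0.53646649 0.16737831 0.20449331]
0.04 [ 39.31   5.99  25.3   -4.67 -15.93 -88.75] [0.57022565 0.17406281 0.15534419]
```

View pics/w5.png

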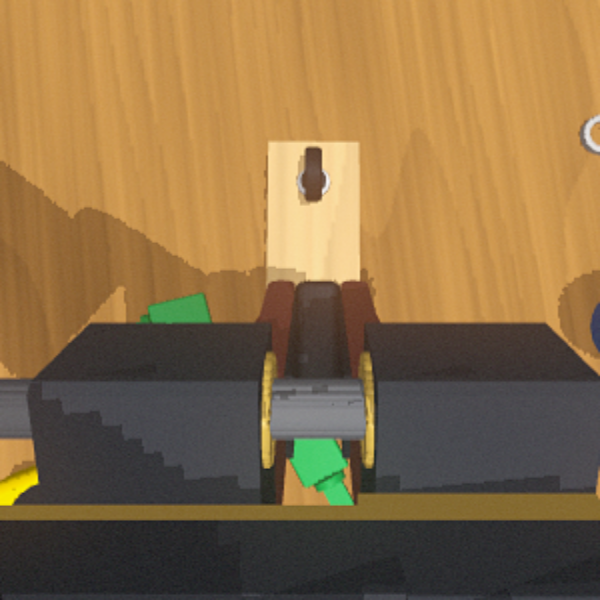

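Call:
apply_moves(rows=[40, 2.72, 20.32, -4.67, -15.93, -88.75, 40, 2.72, 20.32, -4.67, -15.93, -88.75, 40, 2.72, 20.32, -4.67, -15.93, -88.75, 40, 2.72, 20.32, -4.67, -15.93, -88.75, 40, 2.72, 20.32, -4.67, -15.93, -88.75, 40, 2.72, 20.32, -4.67, -15.93, -88.75, 40, 2.72, 20.32, -4.67, -15.93, -88.75, 40, 2.72, 20.32, -4.67, -15.93, -88.75, 40, 2.72, 20.32, -4.67, -15.93, -88.75, 40, 2.72, 20.32, -4.67, -15.93, -88.75, 40, 2.72, 20.32, -4.67, -15.93, -88.75, 40, 2.72, 20.32, -4.67, -15.93, -88.75, 40, 2.72, 20.32, -4.67, -15.93, -88.75, 40, 2.72, 20.32, -4.67, -15.93, -88.75])

```text
clock: 17.85
eef_pos: [0.5362, 0.1676, 0.2041]
orientation: [166.7, 12.4, 169.3]
force: [0.2, 0.3, 0.2]
grip_width: 0.115
grasp_force: 50.0
```

```bash
python3 - <<'E'
from kin import *
G=np.load("goal.npz");H,n=G['H'],G['n']
print(env.get_state()['joint_pos'].round(1),env.get_state()['clock'])
d=np.load("w4.npz");c=(d['K'],d['p'],R.from_euler('xyz',d['a'],degrees=True).as_matrix())
# re-measure slot from w4
g=cv2.imread("pics/w4raw.png",0);m=(g[168:200,245:272]<110).astype(np.uint8)
nn,l,s,ct=cv2.connectedComponentsWithStats(m);print(s[1:],ct[1:])
k=1+np.argmax(s[1:,4]);ys,xs=np.where(l==k)
st=R.from_euler('z',11.2,degrees=True);T=np.radians(35);u=st.apply([np.cos(T),0,np.sin(T)]);v=np.cross(n,u)
X=[]
for x,y in zip(xs+245,ys+168):
    p,dd=ray(c,(x,y));X.append(p+dd*((H-p)@n)/(dd@n)-H)
X=np.array(X)*1e3;Q=np.c_[X@u,X@v];w,V=np.linalg.eigh(np.cov(Q.T));a=V[:,1]*np.sign(V[0,1])
print("slot off mm (u,v)",Q.mean(0),np.sqrt(12*w),np.degrees(np.arctan2(-a[1],a[0])))
def kt(h,th): 
    p,Rt=keytool(h,th,20,H,n); return p+n*.0023,Rt
for h in(.1,.035,.02,0):print(h,row(*kt(h,22.8)))
E
```

```text
[ 12.   14.2 113.8  12.8  36.2 -78. ] 17.85
[[  9   9   9  16 130]] [[12.56923077 16.39230769]]
slot off mm (u,v) [-1.21156976 -0.23300429] [ 7.49463142 15.34627058] 24.49913333461369
0.1 [-0.03 -0.   -0.03  0.09 -0.11 -0.07]
0.035 [-2.27 -0.01  6.07  0.09 -0.11 -0.07]
0.02 [-2.78 -0.01  7.48  0.09 -0.11 -0.07]
0 [-3.47 -0.02  9.36  0.09 -0.11 -0.07]
```

```bash
python3 - <<'E'
from kin import *
G=np.load("goal.npz");H,n=G['H'],G['n']
st=R.from_euler('z',11.2,degrees=True);T=np.radians(35);u=st.apply([np.cos(T),0,np.sin(T)])
H=H-.0006*u;np.savez("goal2.npz",H=H,n=n,u=u)
def kt(h,th): 
    p,Rt=keytool(h,th,20,H,n); return p+n*.0023,Rt
for h in(.032,.024,.016,.008,0):print(h,row(*kt(h,23.7)))
E
```

```text
0.032 [-2.32 -0.03  6.37 -0.22 -0.11  0.77]
0.024 [-2.6  -0.03  7.12 -0.22 -0.11  0.77]
0.016 [-2.87 -0.03  7.87 -0.22 -0.11  0.77]
0.008 [-3.15 -0.03  8.62 -0.22 -0.11  0.77]
0 [-3.42 -0.03  9.37 -0.22 -0.11  0.77]
```

Call:
apply_moves(rows=[-1.1, -0.02, 3, -0.22, -0.11, 0.77, -2, -0.03, 5.5, -0.22, -0.11, 0.77, -2.32, -0.03, 6.37, -0.22, -0.11, 0.77, -2.32, -0.03, 6.37, -0.22, -0.11, 0.77, -2.46, -0.03, 6.75, -0.22, -0.11, 0.77, -2.6, -0.03, 7.12, -0.22, -0.11, 0.77, -2.6, -0.03, 7.12, -0.22, -0.11, 0.77, -2.6, -0.03, 7.12, -0.22, -0.11, 0.77])

```text
clock: 18.85
eef_pos: [0.5787, 0.176, 0.1421]
orientation: [166.3, 12.3, 168.5]
force: [-0.2, -0.6, -1.0]
grip_width: 0.113
grasp_force: 50.0
```

```bash
cat > chk.py <<'E'
from kin import *
G=np.load("goal2.npz");H,n,u=G['H'],G['n'],G['u']
s=env.get_state();f=np.array(s['force']);v=np.cross(n,u);p,r=pose()
print(s['clock'],"F n,u,v",f@n,f@u,f@v,s['torque'],s['joint_pos'].round(1))
Gp=p-r.apply([0,0,.019])-H;print("h mm",(Gp@n-.0313)*1e3,"off",Gp@u*1e3,Gp@v*1e3)
E
python3 chk.py
```

```text
18.85 F n,u,v -0.6786462952241739 -0.8130165318830245 -0.6071958673522377 [-0.13894805  0.16574854  0.0262619 ] [ 11.8  23.2 111.1  15.6  30.  -80.6]
h mm 24.145988464346306 off 0.06442796760497989 0.17724295387256658
```

Call:
apply_moves(rows=[-0.14, 0, 0.38, 0, 0, 0, -0.27, 0, 0.75, 0, 0, 0, -0.41, 0, 1.13, 0, 0, 0, -0.41, 0, 1.13, 0, 0, 0])

```text
clock: 19.35
eef_pos: [0.5854, 0.1773, 0.1316]
orientation: [166.4, 12.3, 168.5]
force: [-0.7, -0.0, -0.4]
grip_width: 0.109
grasp_force: 50.0
```

```bash
python3 chk.py
```

```text
19.35 F n,u,v 0.06556292787692104 -0.8088649138144938 0.11171687404748264 [-0.13733649  0.14306855 -0.00272165] [ 11.8  24.6 110.5  16.   29.2 -81.1]
h mm 11.600152182930735 off -0.3119166560658963 0.169523392217155
```

Sliding in freely. Pressing on to home.

Call:
apply_moves(rows=[-0.14, 0, 0.38, 0, 0, 0, -0.27, 0, 0.75, 0, 0, 0, -0.34, 0, 0.94, 0, 0, 0, -0.39, 0, 1.08, 0, 0, 0, -0.39, 0, 1.08, 0, 0, 0])

```text
clock: 19.98
eef_pos: [0.5917, 0.1786, 0.1228]
orientation: [166.4, 12.3, 168.5]
force: [-2.8, -1.2, 4.3]
grip_width: 0.111
grasp_force: 50.0
```

```bash
python3 chk.py
```

```text
19.975 F n,u,v 5.213497766577201 0.025429788584672073 -0.6461720951006223 [-0.12961337  0.38365658  0.05732352] [ 11.8  25.9 110.   16.4  28.5 -81.5]
h mm 0.7652166414340369 off -0.15762293803371782 0.17932906259423434
```

Call:
apply_moves(rows=[-0.03, 0, 0.09, 0, 0, 0, -0.05, 0, 0.14, 0, 0, 0, -0.05, 0, 0.14, 0, 0, 0])

```text
clock: 20.35
eef_pos: [0.5918, 0.1787, 0.1227]
orientation: [166.3, 12.3, 168.5]
force: [-12.1, -5.4, 19.4]
grip_width: 0.11
grasp_force: 50.0
```

```bash
python3 - <<'E'
exec(open("chk.py").read())
# turn about key axis through H, from commanded-ish pose; key axis fixed
p0,R0=pose()
for d in(10,20,30,40,50,60,70,76):
    rt=R.from_rotvec(-n*np.radians(d)); print(d,np.r_[row(H+rt.apply(p0-H),rt*R0,p0,R0)])
E
```

```text
20.35 F n,u,v 23.28140137687073 0.5395763826843999 -2.993010981038025 [-0.34323421  1.21709011  0.14518345] [ 11.8  25.9 109.9  16.5  28.5 -81.6]
h mm 0.590418281297793 off -0.10031536647983927 0.20439541639777736
10 [-0.01  0.12 -0.   -3.43 -0.01  9.39]
20 [-4.000e-02  2.300e-01 -2.000e-02 -6.860e+00 -1.000e-02  1.879e+01]
30 [-9.000e-02  3.300e-01 -3.000e-02 -1.029e+01 -2.000e-02  2.818e+01]
40 [-1.600e-01  4.300e-01 -6.000e-02 -1.372e+01 -2.000e-02  3.757e+01]
50 [-2.400e-01  5.100e-01 -9.000e-02 -1.716e+01 -3.000e-02  4.696e+01]
60 [-3.300e-01  5.700e-01 -1.200e-01 -2.059e+01 -3.000e-02  5.636e+01]
70 [-4.300e-01  6.200e-01 -1.600e-01 -2.402e+01 -4.000e-02  6.575e+01]
76 [-4.900e-01  6.400e-01 -1.800e-01 -2.608e+01 -4.000e-02  7.139e+01]
```

Call:
apply_moves(rows=[0.03, 0, -0.09, 0, 0, 0, 0.03, 0.06, -0.09, -1.72, 0, 4.7, 0.02, 0.12, -0.09, -3.43, -0.01, 9.39, 0, 0.18, -0.1, -5.15, -0.01, 14.1, -0.01, 0.23, -0.11, -6.86, -0.01, 18.79, -0.03, 0.28, -0.11, -8.58, -0.01, 23.5, -0.06, 0.33, -0.12, -10.29, -0.02, 28.18, -0.09, 0.38, -0.13, -12, -0.02, 32.9, -0.13, 0.43, -0.15, -13.72, -0.02, 37.57, -0.17, 0.47, -0.16, -15.44, -0.02, 42.3, -0.21, 0.51, -0.18, -17.16, -0.03, 46.96, -0.21, 0.51, -0.18, -17.16, -0.03, 46.96])

```text
clock: 21.85
eef_pos: [0.5948, 0.1826, 0.1254]
orientation: [146.2, -7.4, 125.7]
force: [-7.9, -4.3, 11.6]
grip_width: 0.115
grasp_force: 50.0
```

```bash
cat >> chk.py <<'E'
ty=r.apply([0,1,0]);th=np.degrees(np.arctan2(-(ty@-u),ty@-v)) ; print("theta",th,"ty.n",ty@n,"M.n",np.array(s['torque'])@n)
E
cat > turn.py <<'E'
exec(open("chk.py").read())
p0,R0=pose()
for d in(4,8,12,16,20,24):
    rt=R.from_rotvec(-n*np.radians(d)); print(d,np.r_[row(H+rt.apply(p0-H),rt*R0,p0,R0)])
E
python3 turn.py
```

```text
21.85 F n,u,v 14.408695007639848 -0.3770195186977622 -2.6534369930140183 [-0.09695478  0.52828384  0.08647881] [  5.2  26.5 117.   68.5  23.8 -89.5]
h mm 0.6740912314345676 off 0.37551761316639337 -0.09370116773981974
theta 106.22889580619088 ty.n 0.0018115309369625692 M.n 0.06653598858519734
4 [-0.    0.04 -0.   -1.37 -0.01  3.76]
8 [-0.01  0.09 -0.   -2.74 -0.01  7.52]
12 [-2.000e-02  1.300e-01 -1.000e-02 -4.110e+00 -2.000e-02  1.128e+01]
16 [-3.000e-02  1.700e-01 -1.000e-02 -5.470e+00 -3.000e-02  1.503e+01]
20 [-0.05  0.21 -0.02 -6.84 -0.04 18.79]
24 [-7.000e-02  2.500e-01 -2.000e-02 -8.210e+00 -4.000e-02  2.255e+01]
```

Call:
apply_moves(rows=[0, 0.04, 0, -1.37, -0.01, 3.76, -0.01, 0.09, 0, -2.74, -0.01, 7.52, -0.02, 0.13, -0.01, -4.1, -0.02, 11.28, -0.03, 0.17, -0.01, -5.47, -0.03, 15.03, -0.03, 0.17, -0.01, -5.47, -0.03, 15.03])

```text
clock: 22.48
eef_pos: [0.5958, 0.1832, 0.1262]
orientation: [143.3, -16.1, 113.2]
force: [-8.3, -4.3, 10.7]
grip_width: 0.112
grasp_force: 50.0
```

```bash
python3 turn.py
```

```text
22.475 F n,u,v 13.9285586684341 -1.2202299037565225 -2.6010626378240675 [0.00755637 0.59648028 0.15016777] [  4.4  27.1 120.   89.5  23.8 -95.8]
h mm 0.6764342477772953 off -0.09229270644483517 0.01119307340565559
theta 90.26415540417547 ty.n 0.0013352798312033472 M.n 0.0523058043230924
4 [-0.    0.05 -0.   -1.37 -0.01  3.76]
8 [-0.01  0.09 -0.   -2.74 -0.01  7.52]
12 [-1.000e-02  1.400e-01 -0.000e+00 -4.110e+00 -2.000e-02  1.128e+01]
16 [-2.000e-02  1.800e-01 -1.000e-02 -5.480e+00 -2.000e-02  1.503e+01]
20 [-3.000e-02  2.200e-01 -1.000e-02 -6.840e+00 -3.000e-02  1.879e+01]
24 [-5.000e-02  2.700e-01 -2.000e-02 -8.210e+00 -3.000e-02  2.255e+01]
```

Call:
apply_moves(rows=[0, 0.03, 0, -0.7, 0, 1.88, 0, 0.05, 0, -1.37, -0.01, 3.76, 0, 0.07, 0, -2.05, -0.01, 5.64, 0, 0.07, 0, -2.05, -0.01, 5.64])

```text
clock: 22.98
eef_pos: [0.5961, 0.1834, 0.1264]
orientation: [142.7, -19.5, 108.6]
force: [-8.3, -4.4, 10.5]
grip_width: 0.112
grasp_force: 50.0
```

```bash
python3 turn.py
```

```text
22.975 F n,u,v 13.765374669371395 -1.3239142532869956 -2.716970493000221 [-0.19685895  0.54454025  0.46225574] [  4.4  27.4 121.1  97.5  24.2 -98.2]
h mm 0.6876500619261705 off -0.30967222989129445 0.21626247985804073
theta 84.35895073718484 ty.n 0.0011628904970135444 M.n 0.4287546874800104
4 [ 0.    0.05  0.   -1.37 -0.    3.76]
8 [-0.    0.09 -0.   -2.74 -0.01  7.52]
12 [-1.000e-02  1.400e-01 -0.000e+00 -4.110e+00 -1.000e-02  1.127e+01]
16 [-2.000e-02  1.900e-01 -1.000e-02 -5.480e+00 -2.000e-02  1.503e+01]
20 [-3.000e-02  2.300e-01 -1.000e-02 -6.850e+00 -2.000e-02  1.879e+01]
24 [-4.000e-02  2.700e-01 -2.000e-02 -8.220e+00 -3.000e-02  2.255e+01]
```

Call:
apply_moves(rows=[0.03, -0.02, -0.08, 0.7, 0, -1.9, 0.03, -0.02, -0.08, 0.7, 0, -1.9])

```text
clock: 23.22
eef_pos: [0.5959, 0.1834, 0.1264]
orientation: [142.9, -18.3, 110.1]
force: [-2.7, -0.1, -0.1]
grip_width: 0.109
grasp_force: 50.0
```

Call:
apply_moves(rows=[0, 0, 0, 0, 0, 0, 0, 0, 0, 0, 0, 0, 0, 0, 0, 0, 0, 0, 0, 0, 0, 0, 0, 0, 0, 0, 0, 0, 0, 0, 0.34, 0, -0.94, 0, 0, 0, 0.68, 0, -1.88, 0, 0, 0, 1.37, 0, -3.76, 0, 0, 0, 2.4, 0, -6.6, 0, 0, 0, 3.4, 0, -9.4, 0, 0, 0, 4.1, 0, -11.3, 0, 0, 0, 4.1, 0, -11.3, 0, 0, 0], jaw=-0.3)

```text
clock: 24.72
eef_pos: [0.5284, 0.1698, 0.2269]
orientation: [142.7, -18.3, 110.2]
force: [1.2, -0.3, 0.1]
grip_width: 0.347
grasp_force: 0.0
```

```bash
python3 - <<'E'
exec(open("chk.py").read())
im=vision.capture("wrist");a=cv2.resize(im[100:292,128:384,::-1],(400,300))
b=vision.capture("scene")[130:265,120:300+65,::-1];b=cv2.resize(b,(400,300),interpolation=cv2.INTER_CUBIC)
cv2.imwrite("pics/end.png",np.hstack([a,b]))
E
```

```text
24.725 F n,u,v -0.5091658874707926 0.9688098097063437 -0.5299612836394489 [-0.22453755  0.28905245  0.05468481] [  3.1  10.5 126.   70.   26.3 -71.1]
h mm 122.59269179411133 off 0.8596523986631504 -0.03228284752506126
theta 86.37915608217878 ty.n 0.004050555891734155 M.n 0.13892901924059514
```

View pics/end.png

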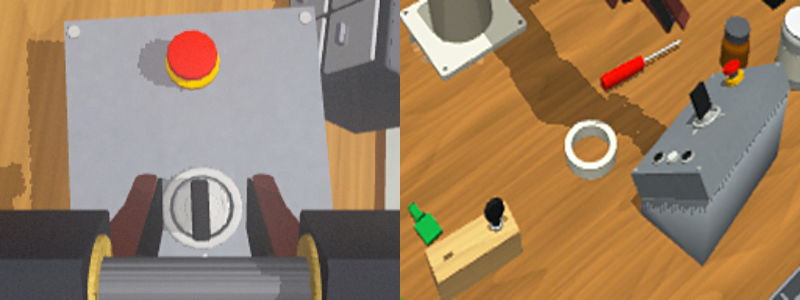

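The key is seated in the switch at (200,210) and turned across the slope. The gripper is clear, and the round key is still in the stand at (495,212).

```bash
python3 -c "
from workcell import env
print(env.finish_job())"
```

```text
the job is handed in; nothing more can be done
None
```

The job is handed in at about 25 s: the rectangular-headed key was pushed fully home, turned clockwise to the stop, let go and left in the switch; the round key is still in the stand. Midway I put the key back in its slot once to re-grip it at a 20° tilt.

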